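Line up the bottles by height on the pad rail

TASK

Line up the four white plastic bottles that stand near the front of the worktop (three with black caps and the small dropper bottle) on the rail in order of height: one bottle standing upright in the middle of each round pad, the tallest next to the tall post and getting shorter pad by pad, down to the dropper bottle next to the low stop. Do not tip any bottle over on the way.

Things in the scene. Friction and masses are not known exactly. Their poses are not given: they have to be found in the camera images.
- bottle_a_mid (a point): white plastic bottle, the tallest of the four, 167 mm tall, round body 69 mm wide, black faceted cap: a collar 58 mm wide at 138 to 150 mm above the base, the cap above it 50 mm wide up to the top. Loose, upright at the start. This point is on its axis, half-way up (83.5 mm above the base); z along the axis, towards the cap
- bottle_b_mid (a point): white plastic bottle, the second tallest, 143 mm tall, round body 66 mm wide, black faceted cap: a collar 54 mm wide at 118 to 130 mm above the base, the cap above it 46 mm wide up to the top. Loose, upright at the start. This point is on its axis, half-way up (71.5 mm above the base); z along the axis, towards the cap
- bottle_c_mid (a point): white plastic bottle, the third tallest, 125 mm tall, round body 58 mm wide, black faceted cap: a collar 48 mm wide at 103 to 115 mm above the base, the cap above it 40 mm wide up to the top. Loose, upright at the start. This point is on its axis, half-way up (62.5 mm above the base); z along the axis, towards the cap
- bottle_d_mid (a point): small white dropper bottle, the shortest, 86 mm tall, round body 27 mm wide up to 58 mm above the base, tapering white cap about 18 mm wide at its foot above that. Loose, upright at the start. This point is on its axis, half-way up (43 mm above the base); z along the axis, towards the cap
- pad_1: one of four equal round black rubber pads, 80 mm across, 3 mm thick with a small white dot in the middle, in one straight row 95 mm apart on a fixed aluminium rail (base 100 x 480 mm, with a low fence 28 mm high along its far side, its face 44 mm behind the pad centres). Fixed. Origin at the centre of the pad's underside; its top is 3 mm higher, 9 mm above the worktop; its y axis runs along the row, its x axis towards the fence. This is the leftmost pad (greatest y)
- pad_2: one of four equal round black rubber pads, 80 mm across, 3 mm thick with a small white dot in the middle, in one straight row 95 mm apart on a fixed aluminium rail (base 100 x 480 mm, with a low fence 28 mm high along its far side, its face 44 mm behind the pad centres). Fixed. Origin at the centre of the pad's underside; its top is 3 mm higher, 9 mm above the worktop; its y axis runs along the row, its x axis towards the fence. This is second from the left
- pad_3: one of four equal round black rubber pads, 80 mm across, 3 mm thick with a small white dot in the middle, in one straight row 95 mm apart on a fixed aluminium rail (base 100 x 480 mm, with a low fence 28 mm high along its far side, its face 44 mm behind the pad centres). Fixed. Origin at the centre of the pad's underside; its top is 3 mm higher, 9 mm above the worktop; its y axis runs along the row, its x axis towards the fence. This is third from the left
- pad_4: one of four equal round black rubber pads, 80 mm across, 3 mm thick with a small white dot in the middle, in one straight row 95 mm apart on a fixed aluminium rail (base 100 x 480 mm, with a low fence 28 mm high along its far side, its face 44 mm behind the pad centres). Fixed. Origin at the centre of the pad's underside; its top is 3 mm higher, 9 mm above the worktop; its y axis runs along the row, its x axis towards the fence. This is the rightmost pad
- tall_post: thin upright steel post (12 mm) with a black ball on top, 130 mm tall, on a round steel foot 36 mm wide; fixed at one end of the rail, in line with the pads, 70 mm from the centre of the end pad, at the left or the right end. Origin at the centre of its foot's underside
- low_stop: low black round stop, 26 mm wide and 16 mm tall, on a round steel foot 36 mm wide; fixed at the other end of the rail from the tall post, 70 mm from the end pad. Origin at the centre of its foot's underside
Not all that is in view belongs to the job. What is shaped like the part that bears bottle_a_mid but blue is not meant.

How it is judged (in metres and radians):
At the end, for the whole second after the job is handed in: Counting from the tall post the pads carry bottle_a, bottle_b, bottle_c and bottle_d; each stands on its pad with its axis within 14 mm of the pad's centre, upright within 0.1 rad, released and at rest (((horizontal distance between tall_post and pad_1 below 0.1 m and horizontal distance between bottle_a_mid and pad_1 below 0.014 m and horizontal distance between bottle_b_mid and pad_2 below 0.014 m and horizontal distance between bottle_c_mid and pad_3 below 0.014 m and horizontal distance between bottle_d_mid and pad_4 below 0.014 m) or (horizontal distance between tall_post and pad_4 below 0.1 m and horizontal distance between bottle_a_mid and pad_4 below 0.014 m and horizontal distance between bottle_b_mid and pad_3 below 0.014 m and horizontal distance between bottle_c_mid and pad_2 below 0.014 m and horizontal distance between bottle_d_mid and pad_1 below 0.014 m)) and angle between each of bottle_a_mid, bottle_b_mid, bottle_c_mid, bottle_d_mid's own z axis and vertical below 0.1 rad and height (world z) of bottle_a_mid between 0.0865 and 0.0985 m and linear speed of each of bottle_a, bottle_b, bottle_c, bottle_d below 0.02 m/s and angular speed of each of bottle_a, bottle_b, bottle_c, bottle_d below 0.2 rad/s and height (world z) of bottle_b_mid between 0.0745 and 0.0865 m and height (world z) of bottle_c_mid between 0.0655 and 0.0775 m and height (world z) of bottle_d_mid between 0.046 and 0.058 m); the robot touches nothing.
It fails at once if a bottle is tipped by more than 0.7 rad (angle between any of bottle_a_mid, bottle_b_mid, bottle_c_mid, bottle_d_mid's own z axis and vertical above 0.7 rad).
It also fails if it takes over 136 s, if anything falls off the work surface, if the arm or the gripper's body presses on something with over 40 N, if the wrist force passes 120 N, or if a joint passes its speed limit or range.

ROBOT

A 6-joint arm with a two-finger parallel gripper is mounted at the origin on a cart in front of the work surface, level with it; the furniture and walls round the work are solid. World frame = base frame: x ahead of the robot, y to its left, z up, the work surface at z = 0. Lengths are in mm, angles in rad, forces in N, time in s.
With the tool pointing down it reaches from about 250 to 850 mm from the base axis. Payload 12.5 kg.
Tool frame: the origin (TCP) lies midway between the tips of the shut fingers; the grasp point (between the pads) lies 19 mm behind it (manip.grip_depth is the z of the grasp point in the tool frame, in mm); z points along the fingers, y is the line along which they close (so a half turn about z gives the same grasp; the last joint's range is limited). The gripper opens to 93 mm and grips with 3 to 60 N. Pads are 15 mm wide; open, the fingers measure 128 mm over their backs; the gripper's body (75 mm by 188 mm) begins 65 mm behind the grasp point.
Start: joints at [1.131, 0.351, 1.652, -0, 1.139, -0.085], TCP at [191.04, 515.74, 218.633] pointing down, gripper open.
Joint ranges: [-2.75, 2.75], [-0.79, 2.1], [0.01, 2.65], [-1.57, 4.71], [0.07, 3.14], [-2.87, 2.87]. Speed limits (rad/s): [2.22, 2.22, 2.79, 3.14, 3.14, 3.14].

INTERFACE

Orientations are given as a rotation vector (axis times angle).
In Python, from bench import manip, grab_frame, camera_model, order gives the robot as it stands.
- The arm moves only by the tool apply_moves, never from a script. Its argument "targets" is a list of rows, each an object of numbers: "x", "y", "z": the shift along the world's x, y, z in units of 30 mm (1.0 is 30 mm); "roll": the turn about the world's z in units of 8 degrees (1.0 is 8 degrees). A call has 1 to 10 rows; each row shifts and turns the commanded pose from where the row before left it; what a row does not reach is not made up. A row lasts 1/10 s, in which the tool goes at most 50 mm and 8.59 degrees, less where a joint would pass 70% of its speed; a pose out of reach is approached as far as the arm can. A call is refused whole if a number of a shift passes 1 or a number of a turn 1, either way. A call with a gripper value outside its range is refused whole. "claw" is the closure in counts, from 0 (fully open) to 255 (shut), set as the call begins (left out, the last holds). The fingers move at their own pace and stop on an object; "squeeze" is the grip in N (left out, the last holds). Time passes only in rows, so rows that do not move let the fingers close. It gives the time, the measured TCP pose, the force, the opening and the grip force at its end, in the units of the state.
- manip.get_state(): the state, without advancing time (a new reading comes with each control period).
- grab_frame(name): name is "side" or "top" or "wrist"; returns (picture, depth): 420x560x3 uint8, red, green, blue; 420x560 float32, mm along the optical axis (not along the pixel's ray), 0 where there is no reading.
- camera_model(name): a dict with "mtx" (3x3 intrinsics, pixels), "D" ([k1, k2, p1, p2, k3] as OpenCV has them; the pictures are not rectified), "rvec" (rotation vector, rad) and "tvec" (3), from world to camera coordinates, as OpenCV has them. Camera axes: x right, y down, z forward; pixel columns grow to the right and rows downward; lengths in mm; the calibration is good to about 2 mm. A picture is of the moment at which its call begins: read the wrist's pose just before it. camera_model takes no time and is no camera call; for the wrist camera it gives the pose at the moment of the call.
- order.close_job(): hands the job in; it is judged then, once.
The state is a dict: "t": time; "joints": joint angles; "qd": joint speeds; "joint_torque": joint torques, N m; "tcp_pos": TCP position; "orientation": TCP orientation; "wrist_force": force on the tool from outside, world axes, zero at the start; "torque": the same for the moment, N m; "opening": finger opening in mm; "gripper_force": force on a finger pad.
Only numpy, scipy, OpenCV 4.12 (cv2) and the standard library are available. Lean on these libraries where they do the work, as an engineer would, in place of code of your own. Each camera call takes 0.05 s, during which the arm holds its last target. There are 200 camera calls.

## Working session

There is one attempt and no reset: what is moved stays moved. The work goes in short steps, Python scripts to look and compute and a tool call to move; the robot and the scene stay as the last step left them, time stands still between calls to the robot, and variables do not carry over. Pictures are saved under pics/ and viewed, at most 14 in all, crops included, and the job is handed in when it is done.

Besides the shell and the picture viewer there is one more tool, called after "Emit:" as name(argument=value, ...), one argument or row to a line, values as JSON. apply_moves: Moves the arm, as the interface text tells. Its arguments: {"type":"object","properties":{"targets":{"type":"array","items":{"type":"object","properties":{"x":{"type":"number"},"y":{"type":"number"},"z":{"type":"number"},"roll":{"type":"number"}}}},"claw":{"type":"number"},"squeeze":{"type":"number"}},"required":["targets"]}

```bash
mkdir -p pics; cat > h.py <<'E'
import numpy as np, cv2
from bench import manip, grab_frame, camera_model, order
def save(n,p): cv2.imwrite(n,cv2.cvtColor(p,cv2.COLOR_RGB2BGR))
def ray(c,uv):
    uv=np.array(uv,float).reshape(-1,1,2)
    n=cv2.undistortPoints(uv,c["mtx"],c["D"]).reshape(-1,2)
    R=cv2.Rodrigues(np.array(c["rvec"],float))[0]; t=np.array(c["tvec"],float).ravel()
    return -R.T@t, np.c_[n,np.ones(len(n))]@R
def onz(c,uv,z):
    o,d=ray(c,uv); return o+d*((z-o[2])/d[:,2])[:,None]
def cloud(c,D):
    v,u=np.mgrid[0:D.shape[0],0:D.shape[1]]
    o,d=ray(c,np.c_[u.ravel(),v.ravel()])
    P=o+d*D.reshape(-1,1); P[D.ravel()==0]=np.nan
    return P.reshape(*D.shape,3)
E
python3 - <<'E'
from h import *
for n in("top","side"):
    c=camera_model(n);p,d=grab_frame(n);save(f"pics/{n}0.png",p);np.savez(f"{n}0.npz",p=p,d=d)
    print(n,ray(c,[[280,210]]))
print(manip.get_state())
E
```

```text
top (array([ 366.22356461,  -24.63560067, 1176.47076792]), array([[ 0.19780558, -0.00767062, -0.98025363]]))
side (array([ 142.52551893, 1086.62417931,  697.16867614]), array([[ 0.33088882, -0.82778829, -0.4531144 ]]))
{'t': 0.1, 'joints': array([ 1.13140731e+00,  3.51193622e-01,  1.65234839e+00,  3.30185364e-05,
        1.13911946e+00, -8.45545689e-02]), 'qd': array([ 0.00028103, -0.00253816, -0.00350836, -0.00076474, -0.00067337,
        0.00083952]), 'joint_torque': array([ 6.80660905e-04, -4.98034251e+01, -2.85700285e+01,  7.00722705e-02,
        2.38782784e-02, -6.60204478e-05]), 'tcp_pos': array([190.90138785, 515.47538134, 218.15354702]), 'orientation': array([-5.54420538e-01, -3.09197325e+00,  1.60925559e-03]), 'wrist_force': array([ 1.15768105e+00, -2.11125993e-04, -3.01104898e-01]), 'torque': array([-0.05250844, -0.00191657,  0.05243741]), 'gripper_force': 0.0, 'opening': 92.94977742773114}
```

View pics/top0.png

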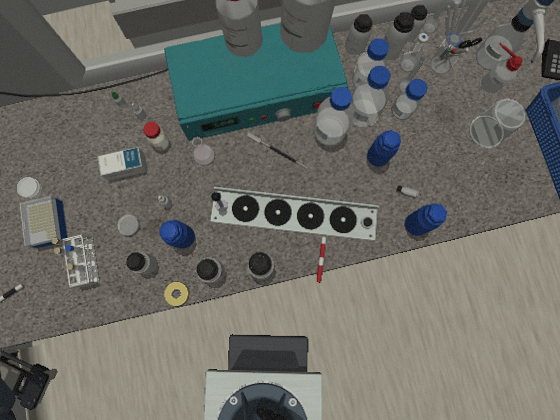

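View pics/side0.png

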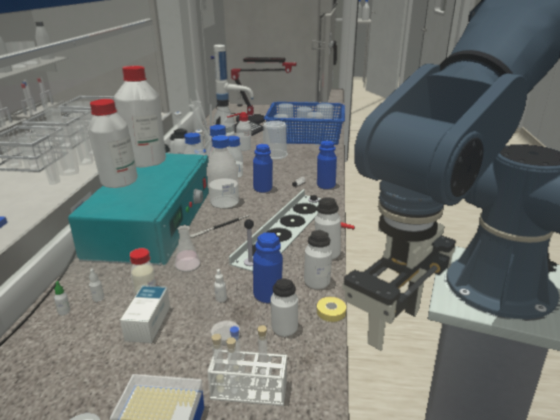

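The top view shows black caps at (138,262), (208,270) and (260,265). The front dropper is at (163,202); other small droppers stand at the back at (138,110) and (115,97), so they are not near the front. The post is at (216,200) on the left, the stop at about (367,223), and the pads run from (245,208) to (343,219). Blue bottles with the same shape are not meant. Next I measure.

```bash
python3 - <<'E'
from h import *
z=np.load("top0.npz");p,d=z["p"],z["d"];c=camera_model("top");P=cloud(c,d)
for n,(u,v) in dict(b1=(138,262),b2=(208,270),b3=(260,265),drop=(163,202),blue=(177,232),post=(216,200)).items():
    r=26; Q=P[v-r:v+r,u-r:u+r].reshape(-1,3); Q=Q[(Q[:,2]>25)]
    t=np.percentile(Q[:,2],97); T=Q[Q[:,2]>t-8]
    print(n,"top z",t.round(1),"n",len(T),"mid",((T.min(0)+T.max(0))/2).round(),"med",np.median(T,0).round())
g=cv2.cvtColor(p,cv2.COLOR_RGB2GRAY)
m=(g<60).astype(np.uint8)
pads=[]
for k in cv2.findContours(m,cv2.RETR_EXTERNAL,cv2.CHAIN_APPROX_NONE)[0]:
    a=cv2.contourArea(k);(x,y),r=cv2.minEnclosingCircle(k)
    if 150<a<1200 and 230<x<380 and 190<y<240:
        M=cv2.moments(k);uv=(M["m10"]/a,M["m01"]/a);print("pad",np.round(uv,1),a,onz(c,uv,9)[0].round(1))
print("stop",onz(c,(367,223),20).round(),"post",onz(c,(216,200),130).round())
print("table z",np.nanmedian(P[230:250,90:130,2]))
big=cv2.resize(p[170:310,90:390],None,fx=2.6,fy=2.6,interpolation=2);save("pics/crop.png",big)
E
```

```text
b1 top z 127.6 n 170 mid [458. 307. 142.] med [437. 337. 124.]
b2 top z 144.5 n 228 mid [421. 149. 142.] med [422. 149. 141.]
b3 top z 167.9 n 277 mid [437.  16. 166.] med [438.  15. 165.]
drop top z 168.5 n 84 mid [527. 246. 167.] med [525. 244. 165.]
blue top z 168.0 n 267 mid [512. 244. 167.] med [512. 244. 165.]
post top z 137.5 n 57 mid [612. 136. 134.] med [611. 136. 133.]
pad [342.6 219.5] 502.0 [ 578.6 -215.6    9. ]
pad [309.9 215.7] 506.5 [ 587.4 -120.7    9. ]
pad [277.4 212.1] 495.5 [595.5 -26.3   9. ]
pad [245.  208.2] 502.0 [604.4  68.    9. ]
stop [[ 568. -284.   20.]] post [[600. 135. 130.]]
table z 0.5393312907709742
```

View pics/crop.png

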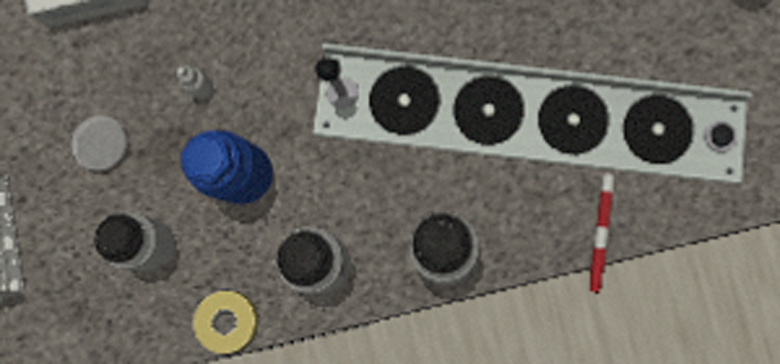

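The crop confirms the choice: three black-capped white bottles at crop (120,240), (303,257) and (441,240), and the dropper at (190,80). The post is at the left, next to pad_1, with the low stop at the right. By height they are b3=A, b2=B and b1=C. I'll check the dropper position and the profile of the bottle shoulders.

```bash
python3 - <<'E'
from h import *
z=np.load("top0.npz");c=camera_model("top");P=cloud(c,z["d"])
print("drop px",onz(c,(161,198),80).round())
Q=P[185:215,150:172].reshape(-1,3);Q=Q[Q[:,2]>30];Q=Q[Q[:,0]>555]
print(len(Q),Q[:,2].max(),np.median(Q,0).round(),np.median(Q[Q[:,2]>70],0).round())
z=np.load("side0.npz");S=cloud(camera_model("side"),z["d"])
for n,(x,y) in dict(A=(437,15),B=(421,149),C=(437,337),D=(602,285)).items():
    for W,nm in((P,"top"),(S,"side")):
        W=W.reshape(-1,3);K=W[(np.hypot(W[:,0]-x,W[:,1]-y)<55)&(W[:,2]>10)]
        print(n,nm,[(h,int(len(k)),k[:,:2].min(0).round().tolist(),k[:,:2].max(0).round().tolist()) for h in range(15,170,20 if nm=="side" else 200) for k in [K[abs(K[:,2]-h)<5]] if len(k)>2])
        k=K[K[:,2]>np.percentile(K[:,2],98)-6] if len(K) else K
        if len(k): print("   top",k[:,:2].min(0).round(),k[:,:2].max(0).round(),k[:,2].max().round())
E
```

```text
drop px [[612. 294.  80.]]
96 88.35446048760627 [612. 294.  53.] [614. 297.  75.]
A top []
   top [415.  -7.] [459.  36.] 171.0
A side [(15, 27, [397.0, 9.0], [412.0, 41.0]), (35, 31, [398.0, 9.0], [416.0, 42.0]), (55, 40, [399.0, 8.0], [420.0, 47.0]), (75, 35, [400.0, 11.0], [423.0, 48.0]), (95, 82, [401.0, 11.0], [464.0, 52.0]), (115, 114, [402.0, 4.0], [465.0, 53.0]), (135, 50, [410.0, 15.0], [460.0, 47.0]), (155, 68, [414.0, 13.0], [463.0, 43.0])]
   top [414.  -2.] [462.  42.] 167.0
B top [(15, 6, [391.0, 119.0], [430.0, 140.0])]
   top [402. 129.] [440. 169.] 146.0
B side [(15, 86, [386.0, 146.0], [446.0, 186.0]), (35, 88, [385.0, 151.0], [448.0, 185.0]), (55, 94, [385.0, 153.0], [449.0, 187.0]), (75, 94, [385.0, 146.0], [446.0, 189.0]), (95, 128, [385.0, 140.0], [449.0, 186.0]), (115, 63, [394.0, 147.0], [437.0, 177.0]), (135, 101, [395.0, 133.0], [438.0, 173.0])]
   top [397. 133.] [438. 173.] 144.0
C top [(15, 22, [407.0, 312.0], [461.0, 334.0])]
   top [420. 320.] [453. 357.] 128.0
C side [(15, 101, [403.0, 338.0], [458.0, 371.0]), (35, 106, [404.0, 337.0], [458.0, 372.0]), (55, 109, [404.0, 337.0], [457.0, 372.0]), (75, 108, [403.0, 338.0], [455.0, 370.0]), (95, 124, [408.0, 331.0], [456.0, 366.0]), (115, 152, [409.0, 322.0], [456.0, 367.0])]
   top [416. 326.] [452. 361.] 127.0
D top [(15, 8, [602.0, 283.0], [616.0, 301.0])]
   top [613. 295.] [619. 302.] 88.0
D side [(15, 43, [598.0, 289.0], [621.0, 312.0]), (35, 36, [597.0, 291.0], [622.0, 313.0]), (55, 30, [602.0, 293.0], [620.0, 309.0]), (75, 22, [605.0, 296.0], [616.0, 306.0])]
   top [609. 296.] [615. 306.] 85.0
```

Emit:
apply_moves(
  targets=[
    {"x": 0.7, "y": -0.36, "roll": 0.9},
    {"x": 0.7, "y": -0.36, "roll": 0.99},
    {"x": 0.7, "y": -0.36},
    {"x": 0.7, "y": -0.36},
    {"x": 0.7, "y": -0.36},
    {"x": 0.7, "y": -0.36},
    {"x": 0.7, "y": -0.36},
    {"x": 0.7, "y": -0.36},
    {"x": 0.7, "y": -0.36},
    {"x": 0.7, "y": -0.36},
  ],
  claw=105,
  squeeze=15,
)

```text
schema error: expected keys x, y, z, roll
```

Emit:
apply_moves(
  targets=[
    {"x": 0.7, "y": -0.36},
    {"x": 0.7, "y": -0.36},
    {"x": 0.7, "y": -0.36},
    {"x": 0.7, "y": -0.36},
    {"x": 0.7, "y": -0.36},
    {"x": 0.7, "y": -0.36},
    {"x": 0.7, "y": -0.36},
    {"x": 0.7, "y": -0.36},
    {"x": 0.7, "y": -0.36},
    {"x": 0.7, "y": -0.36},
    {},
  ],
)

```text
schema error: expected keys x, y, z, roll
```

Emit:
apply_moves(
  targets=[
    {"x": 0.7, "y": -0.36, "z": 0, "roll": 0.9},
    {"x": 0.7, "y": -0.36, "z": 0, "roll": 0.99},
    {"x": 0.7, "y": -0.36, "z": 0, "roll": 0},
    {"x": 0.7, "y": -0.36, "z": 0, "roll": 0},
    {"x": 0.7, "y": -0.36, "z": 0, "roll": 0},
    {"x": 0.7, "y": -0.36, "z": 0, "roll": 0},
    {"x": 0.7, "y": -0.36, "z": 0, "roll": 0},
    {"x": 0.7, "y": -0.36, "z": 0, "roll": 0},
    {"x": 0.7, "y": -0.36, "z": 0, "roll": 0},
    {"x": 0.7, "y": -0.36, "z": 0, "roll": 0},
  ],
  claw=105,
  squeeze=15,
)

```text
t: 1.1
tcp_pos: [401.7, 407.1, 218.3]
orientation: [-0.143, -3.138, 0.001]
wrist_force: [0.4, -0.2, 0.2]
opening: 54.4
gripper_force: 0.0
```

Emit:
apply_moves(
  targets=[
    {"x": 0.7, "y": -0.36, "z": 0, "roll": 0},
    {"x": 0.7, "y": -0.36, "z": 0, "roll": 0},
    {"x": 0.7, "y": -0.36, "z": 0, "roll": 0},
    {"x": 0.7, "y": -0.36, "z": 0, "roll": 0},
    {"x": 0.7, "y": -0.36, "z": 0, "roll": 0},
    {"x": 0.7, "y": -0.36, "z": 0, "roll": 0},
    {"x": 0.7, "y": -0.36, "z": 0, "roll": 0},
    {"x": 0.7, "y": -0.36, "z": 0, "roll": 0},
    {"x": 0.7, "y": -0.36, "z": 0, "roll": 0},
    {"x": 0.7, "y": -0.36, "z": 0, "roll": 0},
  ],
)

```text
t: 2.1
tcp_pos: [611.7, 299.1, 218.2]
orientation: [-0.143, -3.138, 0.001]
wrist_force: [0.7, 0.3, 1.4]
opening: 54.7
gripper_force: 0.0
```

```bash
python3 - <<'E'
from h import *
s=manip.get_state();c=camera_model("wrist");p,d=grab_frame("wrist");save("pics/w1.png",p)
s=manip.get_state();print(s["tcp_pos"],s["orientation"],s["opening"],s["t"])
P=cloud(c,d).reshape(-1,3);K=P[(np.hypot(P[:,0]-610,P[:,1]-297)<30)&(P[:,2]>10)&(P[:,2]<95)]
for a,b in((10,30),(40,58),(62,90)):
    k=K[(K[:,2]>a)&(K[:,2]<b)]
    if len(k):print(a,len(k),k[:,:2].min(0),k[:,:2].max(0))
E
```

```text
[614.16686876 297.24879108 217.8985334 ] [ 1.45432390e-01  3.13790146e+00 -1.30938123e-03] 54.719837610511995 2.15
10 70 [600.03458459 285.41163368] [612.24807715 312.05532267]
40 254 [600.44330782 285.78965   ] [623.28683106 312.33303708]
62 302 [605.03575415 291.33298762] [622.69823039 308.67575535]
```

View pics/w1.png

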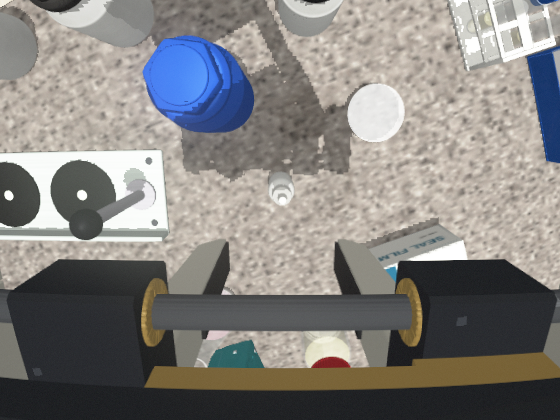

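The wrist view shows the dropper at (281,188), centred between the fingers. That puts it at about (613,299), with the blue bottle clear at (200,85). I go down and grip.

Emit:
apply_moves(
  targets=[
    {"x": 0, "y": 0.06, "z": -0.65, "roll": 0},
    {"x": 0, "y": 0, "z": -0.65, "roll": 0},
    {"x": 0, "y": 0, "z": -0.65, "roll": 0},
    {"x": 0, "y": 0, "z": -0.65, "roll": 0},
    {"x": 0, "y": 0, "z": -0.65, "roll": 0},
    {"x": 0, "y": 0, "z": -0.65, "roll": 0},
    {"x": 0, "y": 0, "z": -0.65, "roll": 0},
    {"x": 0, "y": 0, "z": -0.65, "roll": 0},
    {"x": 0, "y": 0, "z": -0.65, "roll": 0},
    {"x": 0, "y": 0, "z": -0.65, "roll": 0},
  ],
)

```text
t: 3.15
tcp_pos: [610.6, 301.6, 22.5]
orientation: [-0.143, -3.138, 0.0]
wrist_force: [0.2, 0.0, -0.0]
opening: 54.3
gripper_force: 0.0
```

Emit:
apply_moves(
  targets=[
    {"x": 0, "y": 0, "z": 0, "roll": 0},
    {"x": 0, "y": 0, "z": 0, "roll": 0},
    {"x": 0, "y": 0, "z": 0, "roll": 0},
    {"x": 0, "y": 0, "z": 0, "roll": 0},
    {"x": 0, "y": 0, "z": 0, "roll": 0},
    {"x": 0, "y": 0, "z": 0, "roll": 0},
    {"x": 0, "y": 0, "z": 0, "roll": 0},
    {"x": 0, "y": 0, "z": 0, "roll": 0},
  ],
  claw=255,
)

```text
t: 3.95
tcp_pos: [611.6, 301.8, 24.6]
orientation: [0.143, 3.137, 0.001]
wrist_force: [-0.9, -0.3, 6.8]
opening: 27.0
gripper_force: 14.8
```

Emit:
apply_moves(
  targets=[
    {"x": 0, "y": 0, "z": 0.5, "roll": 0},
    {"x": 0, "y": 0, "z": 0.9, "roll": 0},
    {"x": 0, "y": 0, "z": 0.9, "roll": 0},
    {"x": 0, "y": 0, "z": 0.9, "roll": 0},
    {"x": 0, "y": 0, "z": 0.9, "roll": 0},
    {"x": 0, "y": 0, "z": 0.9, "roll": 0},
    {"x": 0, "y": 0, "z": 0.9, "roll": 0},
    {"x": 0, "y": 0, "z": 0.6, "roll": 0},
    {"x": 0, "y": -0.4, "z": 0, "roll": 0},
    {"x": 0, "y": -0.8, "z": 0, "roll": 0},
  ],
)

```text
t: 4.95
tcp_pos: [610.6, 265.4, 218.5]
orientation: [0.14, 3.138, 0.0]
wrist_force: [0.5, -1.1, -0.6]
opening: 26.9
gripper_force: 14.7
```

Emit:
apply_moves(
  targets=[
    {"x": -0.06, "y": -0.9, "z": 0, "roll": 0},
    {"x": -0.06, "y": -0.9, "z": 0, "roll": 0},
    {"x": -0.06, "y": -0.9, "z": 0, "roll": 0},
    {"x": -0.06, "y": -0.9, "z": 0, "roll": 0},
    {"x": -0.06, "y": -0.9, "z": 0, "roll": 0},
    {"x": -0.06, "y": -0.9, "z": 0, "roll": 0},
    {"x": -0.06, "y": -0.9, "z": 0, "roll": 0},
    {"x": -0.06, "y": -0.9, "z": 0, "roll": 0},
    {"x": -0.06, "y": -0.9, "z": 0, "roll": 0},
    {"x": -0.06, "y": -0.9, "z": 0, "roll": 0},
  ],
)

```text
t: 5.95
tcp_pos: [591.9, -6.2, 217.7]
orientation: [-0.143, -3.137, 0.0]
wrist_force: [-0.1, 0.1, -0.9]
opening: 27.3
gripper_force: 14.7
```

Emit:
apply_moves(
  targets=[
    {"x": -0.06, "y": -0.9, "z": 0, "roll": 0},
    {"x": -0.06, "y": -0.9, "z": 0, "roll": 0},
    {"x": -0.06, "y": -0.9, "z": 0, "roll": 0},
    {"x": -0.06, "y": -0.9, "z": 0, "roll": 0},
    {"x": -0.06, "y": -0.9, "z": 0, "roll": 0},
    {"x": -0.06, "y": -0.9, "z": 0, "roll": 0},
    {"x": -0.06, "y": -0.7, "z": 0, "roll": 0},
    {"x": 0, "y": -0.3, "z": 0, "roll": 0},
    {"x": 0, "y": 0, "z": 0, "roll": 0},
    {"x": 0, "y": 0, "z": 0, "roll": 0},
  ],
)

```text
t: 6.95
tcp_pos: [580.2, -195.9, 218.3]
orientation: [-0.143, -3.138, -0.001]
wrist_force: [1.0, -0.3, -0.9]
opening: 27.1
gripper_force: 14.7
```

```bash
python3 - <<'E'
from h import *
s=manip.get_state();c=camera_model("wrist");p,d=grab_frame("wrist");save("pics/w2.png",p)
s=manip.get_state();print(s["tcp_pos"],s["opening"],s["t"])
g=cv2.cvtColor(p,cv2.COLOR_RGB2GRAY)
for k in cv2.findContours((g<75).astype(np.uint8),cv2.RETR_EXTERNAL,cv2.CHAIN_APPROX_NONE)[0]:
    a=cv2.contourArea(k)
    if a>600: 
        (x,y),ax,_=cv2.fitEllipse(k);print(np.round((x,y),1),np.round(ax),onz(c,(x,y),9)[0].round(1))
E
```

```text
[ 580.30625103 -195.60974832  218.43084802] 27.07764024143782 7.0
[308.2 395.4] [ 63. 610.] [ 877.1 -185.6    9. ]
[275.5 309.8] [107. 539.] [ 739.5 -217.2    9. ]
[280.9 284.4] [ 70. 126.] [ 705.4 -207.2    9. ]
[ 51.  204.2] [ 74. 116.] [ 581.  -468.2    9. ]
[508.3 182.3] [59. 69.] [603.8  66.8   9. ]
[430.7 181.6] [64. 70.] [595.1 -27.    9. ]
[348.1 181.2] [67. 70.] [ 586.4 -121.1    9. ]
[263.2 181.3] [68. 69.] [ 577.9 -215.3    9. ]
[545.7  13.8] [30. 41.] [420.8 105.6   9. ]
[132.2 -45.4] [ 89. 360.] [ 332.4 -324.3    9. ]
```

View pics/w2.png

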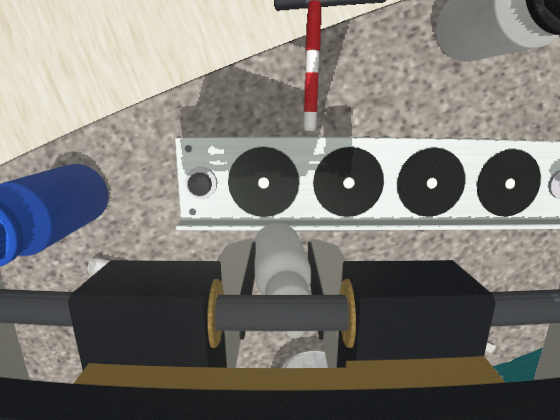

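The pads in the wrist view lie at (263,181), (348,181), (431,182) and (508,182), and agree with the top view within 1 mm. The dropper is held upright. Now I place it on pad_4.

Emit:
apply_moves(
  targets=[
    {"x": -0.09, "y": -0.66, "z": -0.3, "roll": 0},
    {"x": 0, "y": 0, "z": -0.9, "roll": 0},
    {"x": 0, "y": 0, "z": -0.9, "roll": 0},
    {"x": 0, "y": 0, "z": -0.9, "roll": 0},
    {"x": 0, "y": 0, "z": -0.9, "roll": 0},
    {"x": 0, "y": 0, "z": -0.9, "roll": 0},
    {"x": 0, "y": 0, "z": -0.7, "roll": 0},
    {"x": 0, "y": 0, "z": -0.3, "roll": 0},
    {"x": 0, "y": 0, "z": -0.15, "roll": 0},
    {"x": 0, "y": 0, "z": -0.1, "roll": 0},
  ],
)

```text
t: 8.0
tcp_pos: [578.2, -216.1, 37.7]
orientation: [0.142, 3.138, -0.001]
wrist_force: [0.2, 0.7, -1.1]
opening: 26.8
gripper_force: 14.7
```

Emit:
apply_moves(
  targets=[
    {"x": 0, "y": 0, "z": -0.06, "roll": 0},
    {"x": 0, "y": 0, "z": -0.03, "roll": 0},
    {"x": 0, "y": 0, "z": -0.02, "roll": 0},
    {"x": 0, "y": 0, "z": 0, "roll": 0},
    {"x": 0, "y": 0, "z": 0, "roll": 0},
  ],
)

```text
t: 8.5
tcp_pos: [577.9, -216.3, 34.1]
orientation: [0.143, 3.138, -0.0]
wrist_force: [0.1, -0.1, -0.2]
opening: 26.8
gripper_force: 14.7
```

Emit:
apply_moves(
  targets=[
    {"x": 0, "y": 0, "z": -0.03, "roll": 0},
    {"x": 0, "y": 0, "z": 0, "roll": 0},
    {"x": 0, "y": 0, "z": 0, "roll": 0},
  ],
)

```text
t: 8.8
tcp_pos: [578.1, -216.6, 33.4]
orientation: [0.143, 3.137, -0.001]
wrist_force: [-1.6, -1.9, 5.9]
opening: 26.9
gripper_force: 14.8
```

Emit:
apply_moves(
  targets=[
    {"x": 0, "y": 0, "z": 0, "roll": 0},
    {"x": 0, "y": 0, "z": 0, "roll": 0},
    {"x": 0, "y": 0, "z": 0, "roll": 0},
    {"x": 0, "y": 0, "z": 0, "roll": 0},
    {"x": 0, "y": 0, "z": 0, "roll": 0},
  ],
  claw=105,
)

```text
t: 9.3
tcp_pos: [577.7, -216.2, 32.8]
orientation: [-0.143, -3.138, -0.0]
wrist_force: [0.3, 0.4, 0.3]
opening: 54.4
gripper_force: 0.0
```

Emit:
apply_moves(
  targets=[
    {"x": 0, "y": 0, "z": 0.3, "roll": 0},
    {"x": 0, "y": 0, "z": 0.7, "roll": 0},
    {"x": 0, "y": 0, "z": 1, "roll": 0},
    {"x": 0, "y": 0, "z": 1, "roll": 0},
    {"x": 0, "y": 0, "z": 1, "roll": 0},
    {"x": 0, "y": 0, "z": 1, "roll": 0},
    {"x": 0, "y": 0, "z": 1, "roll": 0},
    {"x": 0, "y": 0, "z": 0.6, "roll": 0},
    {"x": 0, "y": 0, "z": 0, "roll": 0},
  ],
)

```text
t: 10.2
tcp_pos: [578.7, -216.7, 234.2]
orientation: [0.142, 3.134, -0.003]
wrist_force: [-0.3, -0.7, 0.2]
opening: 54.3
gripper_force: 0.0
```

```bash
cat > m.py <<'E'
from h import *
import sys
x,y,r,zt=map(float,sys.argv[1:5])
s=manip.get_state()
for n in("wrist","top","side"):
    c=camera_model(n);p,d=grab_frame(n);P=cloud(c,d).reshape(-1,3)
    K=P[(np.hypot(P[:,0]-x,P[:,1]-y)<r)&(P[:,2]>15)]
    for a,b in((zt-8,zt+6),(zt*.35,zt*.6)):
        k=K[(K[:,2]>a)&(K[:,2]<b)]
        if len(k)>3:print(n,int(a),len(k),k.min(0).round(1),k.max(0).round(1),"mid",((k.min(0)+k.max(0))/2)[:2].round(1))
print(s["tcp_pos"],s["orientation"],s["t"])
E
python3 m.py 578 -215 25 95
```

```text
wrist 87 68 [ 576.9 -220.6   87.4] [ 584.3 -213.    96. ] mid [ 580.6 -216.8]
wrist 33 175 [ 566.6 -230.7   33.3] [ 589.1 -204.4   57. ] mid [ 577.9 -217.6]
side 87 5 [ 575.9 -225.8   90.4] [ 583.7 -212.8   92.2] mid [ 579.8 -219.3]
side 33 57 [ 565.7 -219.2   33.4] [ 590.5 -199.8   56.9] mid [ 578.1 -209.5]
[ 578.6949418  -216.67959415  234.22495964] [ 1.42416020e-01  3.13358099e+00 -3.08847056e-03] 10.2
```

Emit:
apply_moves(
  targets=[
    {"x": -0.24, "y": 0.9, "z": 0, "roll": -0.57},
    {"x": -0.24, "y": 0.9, "z": 0, "roll": -0.57},
    {"x": -0.24, "y": 0.9, "z": 0, "roll": -0.57},
    {"x": -0.24, "y": 0.9, "z": 0, "roll": -0.57},
    {"x": -0.24, "y": 0.9, "z": 0, "roll": -0.57},
    {"x": -0.24, "y": 0.9, "z": 0, "roll": -0.57},
    {"x": -0.24, "y": 0.9, "z": 0, "roll": -0.57},
    {"x": -0.24, "y": 0.9, "z": 0, "roll": -0.57},
    {"x": -0.24, "y": 0.9, "z": 0, "roll": -0.57},
    {"x": -0.24, "y": 0.9, "z": 0, "roll": -0.57},
  ],
  claw=0,
)

```text
t: 11.35
tcp_pos: [504.7, 54.8, 229.6]
orientation: [-1.352, -2.834, 0.002]
wrist_force: [0.4, 0.2, -0.4]
opening: 93.1
gripper_force: 0.0
```

Emit:
apply_moves(
  targets=[
    {"x": -0.24, "y": 0.95, "z": 0, "roll": -0.57},
    {"x": -0.24, "y": 0.95, "z": 0, "roll": -0.57},
    {"x": -0.24, "y": 0.95, "z": 0, "roll": -0.57},
    {"x": -0.24, "y": 0.95, "z": 0, "roll": -0.57},
    {"x": -0.24, "y": 0.95, "z": 0, "roll": -0.57},
    {"x": -0.24, "y": 0.95, "z": 0, "roll": -0.57},
    {"x": -0.24, "y": 0.95, "z": 0, "roll": -0.57},
    {"x": -0.24, "y": 0.95, "z": 0, "roll": -0.57},
    {"x": -0.24, "y": 0.95, "z": 0, "roll": -0.57},
    {"x": -0.24, "y": 0.95, "z": 0, "roll": -0.42},
  ],
)

```text
t: 12.35
tcp_pos: [432.8, 339.6, 229.5]
orientation: [-2.323, -2.114, 0.004]
wrist_force: [0.3, 0.3, 0.0]
opening: 92.7
gripper_force: 0.0
```

Emit:
apply_moves(
  targets=[
    {"x": 0, "y": 0, "z": 0, "roll": 0},
    {"x": 0, "y": 0, "z": 0, "roll": 0},
  ],
)

```text
t: 12.55
tcp_pos: [433.2, 338.5, 229.7]
orientation: [-2.318, -2.12, 0.003]
wrist_force: [0.1, -0.0, 0.2]
opening: 93.0
gripper_force: 0.0
```

```bash
python3 m.py 435 340 40 125; python3 m.py 512 244 45 167
```

```text
wrist 117 1599 [417.6 323.5 117. ] [455.5 361.8 126.8] mid [436.6 342.6]
wrist 43 140 [410.6 355.4  44. ] [461.7 371.1  75. ] mid [436.2 363.2]
top 117 174 [417.5 320.6 117.3] [453.8 357.1 128.7] mid [435.6 338.9]
top 43 65 [407.1 312.2  45.3] [462.7 339.3  73.8] mid [434.9 325.7]
side 117 180 [415.2 327.1 117.2] [451.7 362.  126.5] mid [433.4 344.6]
side 43 314 [403.8 336.2  43.8] [456.5 373.   75. ] mid [430.2 354.6]
[433.18104307 338.53249549 229.70709203] [-2.31785193 -2.12041398  0.0034334 ] 12.55
wrist 159 600 [487.7 221.6 161.6] [527.7 241.8 167.3] mid [507.7 231.7]
wrist 58 765 [479.1 240.5  58.5] [525.1 280.1 100.2] mid [502.1 260.3]
top 159 273 [489.5 220.6 159.4] [534.9 267.2 170.5] mid [512.2 243.9]
top 58 83 [481.1 209.   59.4] [544.  248.2  99.4] mid [512.5 228.6]
side 159 192 [485.8 223.3 159. ] [532.4 269.3 167.2] mid [509.1 246.3]
side 58 421 [477.1 234.4  58.6] [540.8 282.  100.1] mid [508.9 258.2]
[433.86898942 337.79476136 230.49504414] [-2.32039656e+00 -2.11783162e+00  1.46920899e-03] 12.7
```

Emit:
apply_moves(
  targets=[
    {"x": 0.08, "y": 0.12, "z": 0, "roll": 0},
    {"x": 0, "y": 0, "z": -0.7, "roll": 0},
    {"x": 0, "y": 0, "z": -0.7, "roll": 0},
    {"x": 0, "y": 0, "z": -0.7, "roll": 0},
    {"x": 0, "y": 0, "z": -0.7, "roll": 0},
    {"x": 0, "y": 0, "z": -0.7, "roll": 0},
    {"x": 0, "y": 0, "z": -0.7, "roll": 0},
    {"x": 0, "y": 0, "z": -0.7, "roll": 0},
    {"x": 0, "y": 0, "z": -0.7, "roll": 0},
    {"x": 0, "y": 0, "z": -0.47, "roll": 0},
  ],
)

```text
t: 13.85
tcp_pos: [436.0, 342.1, 47.5]
orientation: [-2.32, -2.118, 0.002]
wrist_force: [0.2, -0.1, 0.8]
opening: 93.0
gripper_force: 0.0
```

Emit:
apply_moves(
  targets=[
    {"x": 0, "y": 0, "z": 0, "roll": 0},
    {"x": 0, "y": 0, "z": 0, "roll": 0},
    {"x": 0, "y": 0, "z": 0, "roll": 0},
    {"x": 0, "y": 0, "z": 0, "roll": 0},
    {"x": 0, "y": 0, "z": 0, "roll": 0},
    {"x": 0, "y": 0, "z": 0, "roll": 0},
    {"x": 0, "y": 0, "z": 0, "roll": 0},
    {"x": 0, "y": 0, "z": 0, "roll": 0},
  ],
  claw=255,
  squeeze=25,
)

```text
t: 14.65
tcp_pos: [436.3, 342.6, 49.4]
orientation: [-2.32, -2.118, -0.001]
wrist_force: [-1.5, -0.0, 6.1]
opening: 57.5
gripper_force: 24.9
```

Emit:
apply_moves(
  targets=[
    {"x": 0, "y": 0, "z": 0.3, "roll": 0},
    {"x": 0, "y": 0, "z": 0.6, "roll": 0},
    {"x": 0, "y": 0, "z": 0.8, "roll": 0},
    {"x": 0, "y": 0, "z": 0.9, "roll": 0},
    {"x": 0, "y": 0, "z": 0.9, "roll": 0},
    {"x": 0, "y": 0, "z": 0.9, "roll": 0},
    {"x": 0, "y": 0, "z": 0.9, "roll": 0},
    {"x": 0, "y": 0, "z": 0.9, "roll": 0},
    {"x": 0, "y": 0, "z": 0.4, "roll": 0},
    {"x": 0, "y": 0, "z": 0, "roll": 0},
  ],
)

```text
t: 15.65
tcp_pos: [436.5, 342.6, 248.1]
orientation: [2.32, 2.118, 0.004]
wrist_force: [0.5, -0.2, -3.8]
opening: 57.1
gripper_force: 24.9
```

Emit:
apply_moves(
  targets=[
    {"x": 0.1, "y": -0.3, "z": 0, "roll": 0},
    {"x": 0.2, "y": -0.6, "z": 0, "roll": 0},
    {"x": 0.28, "y": -0.86, "z": 0, "roll": 0},
    {"x": 0.28, "y": -0.86, "z": 0, "roll": 0},
    {"x": 0.28, "y": -0.86, "z": 0, "roll": 0},
    {"x": 0.28, "y": -0.86, "z": 0, "roll": 0},
    {"x": 0.28, "y": -0.86, "z": 0, "roll": 0},
    {"x": 0.28, "y": -0.86, "z": 0, "roll": 0},
    {"x": 0.28, "y": -0.86, "z": 0, "roll": 0},
    {"x": 0.28, "y": -0.86, "z": 0, "roll": 0},
  ],
)

```text
t: 16.65
tcp_pos: [511.8, 107.1, 245.1]
orientation: [-2.319, -2.117, 0.004]
wrist_force: [0.2, -0.6, -2.6]
opening: 57.2
gripper_force: 24.9
```

Emit:
apply_moves(
  targets=[
    {"x": 0.28, "y": -0.86, "z": 0, "roll": 0},
    {"x": 0.28, "y": -0.86, "z": 0, "roll": 0},
    {"x": 0.28, "y": -0.86, "z": 0, "roll": 0},
    {"x": 0.28, "y": -0.86, "z": 0, "roll": 0},
    {"x": 0.28, "y": -0.86, "z": 0, "roll": 0},
    {"x": 0.28, "y": -0.86, "z": 0, "roll": 0},
    {"x": 0.28, "y": -0.86, "z": 0, "roll": 0},
    {"x": 0.25, "y": -0.7, "z": 0, "roll": 0},
    {"x": 0.1, "y": -0.3, "z": 0, "roll": 0},
    {"x": 0, "y": 0, "z": 0, "roll": 0},
  ],
)

```text
t: 17.65
tcp_pos: [581.1, -102.6, 245.4]
orientation: [-2.32, -2.115, 0.002]
wrist_force: [0.8, 0.5, -2.4]
opening: 57.4
gripper_force: 24.9
```

Emit:
apply_moves(
  targets=[
    {"x": 0.2, "y": -0.6, "z": 0, "roll": 0},
    {"x": 0, "y": 0, "z": -0.5, "roll": 0},
    {"x": 0, "y": 0, "z": -0.9, "roll": 0},
    {"x": 0, "y": 0, "z": -0.9, "roll": 0},
    {"x": 0, "y": 0, "z": -0.9, "roll": 0},
    {"x": 0, "y": 0, "z": -0.9, "roll": 0},
    {"x": 0, "y": 0, "z": -0.9, "roll": 0},
    {"x": 0, "y": 0, "z": -0.7, "roll": 0},
    {"x": 0, "y": 0, "z": -0.3, "roll": 0},
    {"x": 0, "y": 0, "z": 0, "roll": 0},
  ],
)

```text
t: 18.65
tcp_pos: [587.1, -119.4, 65.9]
orientation: [-2.318, -2.118, 0.002]
wrist_force: [-0.2, 0.4, -2.7]
opening: 57.3
gripper_force: 24.9
```

Emit:
apply_moves(
  targets=[
    {"x": 0, "y": 0, "z": -0.1, "roll": 0},
    {"x": 0, "y": 0, "z": -0.07, "roll": 0},
    {"x": 0, "y": 0, "z": -0.04, "roll": 0},
    {"x": 0, "y": 0, "z": 0, "roll": 0},
    {"x": 0, "y": 0, "z": 0, "roll": 0},
    {"x": 0, "y": 0, "z": 0, "roll": 0},
  ],
)

```text
t: 19.25
tcp_pos: [587.7, -119.7, 60.8]
orientation: [2.32, 2.118, 0.0]
wrist_force: [0.6, 0.9, -2.5]
opening: 57.1
gripper_force: 24.9
```

Emit:
apply_moves(
  targets=[
    {"x": 0, "y": -0.05, "z": -0.03, "roll": 0},
    {"x": 0, "y": 0, "z": -0.03, "roll": 0},
    {"x": 0, "y": 0, "z": -0.03, "roll": 0},
    {"x": 0, "y": 0, "z": 0, "roll": 0},
    {"x": 0, "y": 0, "z": 0, "roll": 0},
  ],
)

```text
t: 19.75
tcp_pos: [587.7, -121.2, 58.4]
orientation: [2.32, 2.118, 0.0]
wrist_force: [-2.6, 1.2, 4.7]
opening: 57.4
gripper_force: 24.9
```

Emit:
apply_moves(
  targets=[
    {"x": 0, "y": 0, "z": 0, "roll": 0},
    {"x": 0, "y": 0, "z": 0, "roll": 0},
    {"x": 0, "y": 0, "z": 0, "roll": 0},
    {"x": 0, "y": 0, "z": 0, "roll": 0},
    {"x": 0, "y": 0, "z": 0, "roll": 0},
  ],
  claw=0,
)

```text
t: 20.25
tcp_pos: [587.6, -121.2, 57.8]
orientation: [-2.32, -2.118, 0.0]
wrist_force: [-0.2, -0.1, -1.3]
opening: 91.2
gripper_force: 0.0
```

Emit:
apply_moves(
  targets=[
    {"x": 0, "y": 0, "z": 0.3, "roll": 0},
    {"x": 0, "y": 0, "z": 0.7, "roll": 0},
    {"x": 0, "y": 0, "z": 0.9, "roll": 0},
    {"x": 0, "y": 0, "z": 0.9, "roll": 0},
    {"x": 0, "y": 0, "z": 0.9, "roll": 0},
    {"x": 0, "y": 0, "z": 0.9, "roll": 0},
    {"x": 0, "y": 0, "z": 0.9, "roll": 0},
    {"x": 0, "y": 0, "z": 0.5, "roll": 0},
    {"x": 0, "y": 0, "z": 0, "roll": 0},
  ],
)

```text
t: 21.15
tcp_pos: [588.5, -121.4, 240.7]
orientation: [2.317, 2.116, 0.004]
wrist_force: [-0.1, 0.2, 0.5]
opening: 93.1
gripper_force: 0.0
```

```bash
python3 m.py 587 -121 40 134;  python3 m.py 420 150 40 143
```

```text
wrist 126 1559 [ 569.7 -140.1  126. ] [ 607.9 -102.5  135.4] mid [ 588.8 -121.3]
wrist 46 165 [ 563.4 -108.    46.9] [613.1 -92.9  80.2] mid [ 588.2 -100.5]
side 126 68 [ 566.4 -138.7  126.1] [603.4 -98.6 135.9] mid [ 584.9 -118.6]
side 46 191 [ 555.2 -122.5   46.9] [611.8 -90.5  80.3] mid [ 583.5 -106.5]
[ 588.51752488 -121.37221093  240.65947972] [2.31721082 2.11568775 0.00367056] 21.15
top 135 234 [399.7 127.1 135.6] [442.6 170.  147.5] mid [421.1 148.6]
top 50 31 [389.3 117.3  51. ] [446.7 142.2  85.3] mid [418.  129.8]
side 135 144 [396.6 133.4 135.2] [438.4 174.4 144.1] mid [417.5 153.9]
side 50 333 [385.1 143.4  50.2] [449.5 186.6  85.8] mid [417.3 165. ]
[ 587.18357351 -121.03623488  236.97296345] [-2.31928889e+00 -2.11746937e+00  1.05591697e-03] 21.3
```

Emit:
apply_moves(
  targets=[
    {"x": -0.56, "y": 0.91, "z": 0, "roll": 0},
    {"x": -0.56, "y": 0.91, "z": 0, "roll": 0},
    {"x": -0.56, "y": 0.91, "z": 0, "roll": 0},
    {"x": -0.56, "y": 0.91, "z": 0, "roll": 0},
    {"x": -0.56, "y": 0.91, "z": 0, "roll": 0},
    {"x": -0.56, "y": 0.91, "z": 0, "roll": 0},
    {"x": -0.56, "y": 0.91, "z": 0, "roll": 0},
    {"x": -0.56, "y": 0.91, "z": 0, "roll": 0},
    {"x": -0.56, "y": 0.91, "z": 0, "roll": 0},
    {"x": -0.56, "y": 0.91, "z": 0, "roll": 0},
  ],
)

```text
t: 22.45
tcp_pos: [418.6, 152.7, 237.4]
orientation: [-2.32, -2.118, 0.001]
wrist_force: [0.6, -0.7, -0.4]
opening: 92.8
gripper_force: 0.0
```

Emit:
apply_moves(
  targets=[
    {"x": 0, "y": 0, "z": 0, "roll": 0},
    {"x": 0, "y": 0, "z": 0, "roll": 0},
    {"x": 0, "y": 0, "z": 0, "roll": 0},
  ],
)

```text
t: 22.75
tcp_pos: [420.0, 151.3, 237.6]
orientation: [2.321, 2.118, -0.001]
wrist_force: [-0.5, 0.0, 0.7]
opening: 93.2
gripper_force: 0.0
```

```bash
python3 m.py 420 150 40 143; python3 m.py 437 18 40 167
```

```text
wrist 135 2196 [399.  128.6 135. ] [442.  173.1 144.3] mid [420.5 150.9]
wrist 50 252 [393.2 163.5  50.1] [451.7 185.1  85.6] mid [422.4 174.3]
top 135 34 [405.3 127.1 135.4] [437.7 135.4 143.1] mid [421.5 131.3]
top 50 30 [389.7 117.2  51. ] [446.5 142.2  85.2] mid [418.1 129.7]
side 135 144 [396.4 129.2 135.1] [437.8 175.1 144.2] mid [417.1 152.1]
side 50 343 [385.  143.5  50.1] [449.2 187.1  85.7] mid [417.1 165.3]
[419.98146771 151.30387936 237.62131941] [ 2.32051830e+00  2.11768087e+00 -5.15794650e-04] 22.75
wrist 159 1249 [413.4  13.5 159. ] [462.3  40.8 167.6] mid [437.8  27.2]
wrist 58 711 [405.   30.   58.6] [465.6  50.3  98.4] mid [435.3  40.2]
top 159 284 [414.8  -6.4 159. ] [461.4  38.2 169.5] mid [438.1  15.9]
top 58 27 [402.5 -20.9  58.7] [436.9  28.6  98.8] mid [419.7   3.9]
side 159 125 [411.3  -6.3 159.2] [458.7  40.  167.5] mid [435.   16.8]
side 58 217 [398.2  14.2  59.1] [465.2  51.6 100.1] mid [431.7  32.9]
[419.996463   151.21128734 237.68718514] [-2.32121279e+00 -2.11687453e+00  3.86907786e-04] 22.9
```

Emit:
apply_moves(
  targets=[
    {"x": 0, "y": 0, "z": -0.4, "roll": 0},
    {"x": 0, "y": 0, "z": -0.7, "roll": 0},
    {"x": 0, "y": 0, "z": -0.7, "roll": 0},
    {"x": 0, "y": 0, "z": -0.7, "roll": 0},
    {"x": 0, "y": 0, "z": -0.7, "roll": 0},
    {"x": 0, "y": 0, "z": -0.7, "roll": 0},
    {"x": 0, "y": 0, "z": -0.7, "roll": 0},
    {"x": 0, "y": 0, "z": -0.7, "roll": 0},
    {"x": 0, "y": 0, "z": -0.4, "roll": 0},
    {"x": 0, "y": 0, "z": 0, "roll": 0},
  ],
)

```text
t: 24.05
tcp_pos: [418.6, 151.5, 65.3]
orientation: [-2.319, -2.117, 0.004]
wrist_force: [0.0, 0.2, -0.1]
opening: 92.8
gripper_force: 0.0
```

Emit:
apply_moves(
  targets=[
    {"x": 0, "y": 0, "z": 0, "roll": 0},
    {"x": 0, "y": 0, "z": 0, "roll": 0},
    {"x": 0, "y": 0, "z": 0, "roll": 0},
    {"x": 0, "y": 0, "z": 0, "roll": 0},
    {"x": 0, "y": 0, "z": 0, "roll": 0},
    {"x": 0, "y": 0, "z": 0, "roll": 0},
    {"x": 0, "y": 0, "z": 0, "roll": 0},
  ],
  claw=255,
  squeeze=28,
)

```text
t: 24.75
tcp_pos: [419.9, 151.9, 67.2]
orientation: [2.32, 2.118, 0.001]
wrist_force: [-1.8, 0.5, 6.6]
opening: 64.4
gripper_force: 28.0
```

Emit:
apply_moves(
  targets=[
    {"x": 0, "y": 0, "z": 0.3, "roll": 0},
    {"x": 0, "y": 0, "z": 0.6, "roll": 0},
    {"x": 0, "y": 0, "z": 0.8, "roll": 0},
    {"x": 0, "y": 0, "z": 0.9, "roll": 0},
    {"x": 0, "y": 0, "z": 0.9, "roll": 0},
    {"x": 0, "y": 0, "z": 0.9, "roll": 0},
    {"x": 0, "y": 0, "z": 0.9, "roll": 0},
    {"x": 0, "y": 0, "z": 0.7, "roll": 0},
    {"x": 0, "y": 0, "z": 0, "roll": 0},
  ],
)

```text
t: 25.65
tcp_pos: [420.4, 152.1, 249.3]
orientation: [2.318, 2.117, 0.006]
wrist_force: [0.7, 0.5, -3.9]
opening: 64.7
gripper_force: 28.0
```

Emit:
apply_moves(
  targets=[
    {"x": 0.3, "y": -0.3, "z": 0, "roll": 0},
    {"x": 0.6, "y": -0.6, "z": 0, "roll": 0},
    {"x": 0.7, "y": -0.7, "z": 0, "roll": 0},
    {"x": 0.7, "y": -0.7, "z": 0, "roll": 0},
    {"x": 0.7, "y": -0.7, "z": 0, "roll": 0},
    {"x": 0.7, "y": -0.7, "z": 0, "roll": 0},
    {"x": 0.7, "y": -0.7, "z": 0, "roll": 0},
    {"x": 0.7, "y": -0.7, "z": 0, "roll": 0},
    {"x": 0.5, "y": -0.6, "z": 0, "roll": 0},
    {"x": 0.2, "y": -0.2, "z": 0, "roll": 0},
  ],
)

```text
t: 26.65
tcp_pos: [594.1, -27.5, 244.5]
orientation: [-2.32, -2.115, 0.003]
wrist_force: [-0.3, 1.7, -3.3]
opening: 64.1
gripper_force: 28.0
```

Emit:
apply_moves(
  targets=[
    {"x": 0, "y": 0, "z": 0, "roll": 0},
    {"x": 0, "y": 0, "z": -0.6, "roll": 0},
    {"x": 0, "y": 0, "z": -0.9, "roll": 0},
    {"x": 0, "y": 0, "z": -0.9, "roll": 0},
    {"x": 0, "y": 0, "z": -0.9, "roll": 0},
    {"x": 0, "y": 0, "z": -0.9, "roll": 0},
    {"x": 0, "y": 0, "z": -0.7, "roll": 0},
    {"x": 0, "y": 0, "z": -0.4, "roll": 0},
    {"x": 0, "y": 0, "z": 0, "roll": 0},
    {"x": 0, "y": 0, "z": 0, "roll": 0},
  ],
)

```text
t: 27.65
tcp_pos: [593.9, -24.9, 88.6]
orientation: [2.319, 2.118, 0.001]
wrist_force: [0.6, 0.6, -2.8]
opening: 64.9
gripper_force: 28.0
```

Emit:
apply_moves(
  targets=[
    {"x": 0.05, "y": -0.05, "z": -0.15, "roll": 0},
    {"x": 0, "y": 0, "z": -0.1, "roll": 0},
    {"x": 0, "y": 0, "z": -0.05, "roll": 0},
    {"x": 0, "y": 0, "z": -0.04, "roll": 0},
    {"x": 0, "y": 0, "z": -0.03, "roll": 0},
    {"x": 0, "y": 0, "z": -0.03, "roll": 0},
    {"x": 0, "y": 0, "z": 0, "roll": 0},
    {"x": 0, "y": 0, "z": 0, "roll": 0},
  ],
)

```text
t: 28.45
tcp_pos: [595.2, -26.7, 76.3]
orientation: [2.32, 2.118, 0.0]
wrist_force: [-3.3, -0.8, 5.7]
opening: 64.7
gripper_force: 28.0
```

Emit:
apply_moves(
  targets=[
    {"x": 0, "y": 0, "z": 0, "roll": 0},
    {"x": 0, "y": 0, "z": 0, "roll": 0},
    {"x": 0, "y": 0, "z": 0, "roll": 0},
    {"x": 0, "y": 0, "z": 0, "roll": 0},
    {"x": 0, "y": 0, "z": 0, "roll": 0},
  ],
  claw=0,
)

```text
t: 28.95
tcp_pos: [595.2, -26.7, 75.8]
orientation: [2.32, 2.118, 0.0]
wrist_force: [0.1, 0.5, -0.6]
opening: 92.3
gripper_force: 0.0
```

Emit:
apply_moves(
  targets=[
    {"x": 0, "y": 0, "z": 0.3, "roll": 0},
    {"x": 0, "y": 0, "z": 0.7, "roll": 0},
    {"x": 0, "y": 0, "z": 0.9, "roll": 0},
    {"x": 0, "y": 0, "z": 0.9, "roll": 0},
    {"x": 0, "y": 0, "z": 0.9, "roll": 0},
    {"x": 0, "y": 0, "z": 0.9, "roll": 0},
    {"x": 0, "y": 0, "z": 0.7, "roll": 0},
    {"x": 0, "y": 0, "z": 0.3, "roll": 0},
    {"x": 0, "y": 0, "z": 0, "roll": 0},
  ],
)

```text
t: 29.85
tcp_pos: [595.5, -26.7, 245.1]
orientation: [2.319, 2.117, 0.002]
wrist_force: [-0.0, 0.0, 0.0]
opening: 93.0
gripper_force: 0.0
```

```bash
python3 m.py 595 -26 40 152
```

```text
wrist 144 2216 [574.1 -50.4 144. ] [617.   -5.6 153.9] mid [595.5 -28. ]
wrist 53 261 [566.3 -14.8  53.3] [626.8   6.7  91.2] mid [596.6  -4.1]
side 144 97 [571.2 -45.1 144. ] [612.4  -3.3 153.8] mid [591.8 -24.2]
side 53 277 [557.7 -30.8  53.6] [622.5  11.1  91.1] mid [590.1  -9.9]
[595.53328875 -26.69300602 245.06495854] [2.31883650e+00 2.11707323e+00 2.23392658e-03] 29.85
```

Emit:
apply_moves(
  targets=[
    {"x": -0.66, "y": 0.18, "z": 0, "roll": 0},
    {"x": -0.66, "y": 0.18, "z": 0, "roll": 0},
    {"x": -0.66, "y": 0.18, "z": 0, "roll": 0},
    {"x": -0.66, "y": 0.18, "z": 0, "roll": 0},
    {"x": -0.66, "y": 0.18, "z": 0, "roll": 0},
    {"x": -0.66, "y": 0.18, "z": 0, "roll": 0},
    {"x": -0.66, "y": 0.18, "z": 0, "roll": 0},
    {"x": -0.66, "y": 0.18, "z": 0, "roll": 0},
    {"x": 0, "y": 0, "z": 0, "roll": 0},
    {"x": 0, "y": 0, "z": 0, "roll": 0},
  ],
)

```text
t: 31.0
tcp_pos: [437.0, 16.5, 243.5]
orientation: [-2.32, -2.118, 0.0]
wrist_force: [0.5, -0.7, 0.5]
opening: 92.8
gripper_force: 0.0
```

```bash
python3 m.py 437 17 40 167
```

```text
wrist 159 2931 [413.6  -5.8 159.1] [462.8  40.  168.2] mid [438.2  17.1]
wrist 58 189 [406.8  34.   59.2] [461.7  50.4 100.1] mid [434.3  42.2]
side 159 131 [410.9  -3.1 159.1] [460.3  42.  167.3] mid [435.6  19.5]
side 58 350 [397.9  13.3  58.8] [466.4  54.7 100.2] mid [432.1  34. ]
[437.03673868  16.47402671 243.53585322] [-2.31983374e+00 -2.11831414e+00  2.60837289e-04] 31.0
```

Emit:
apply_moves(
  targets=[
    {"x": 0, "y": 0, "z": -0.4, "roll": 0},
    {"x": 0, "y": 0, "z": -0.7, "roll": 0},
    {"x": 0, "y": 0, "z": -0.7, "roll": 0},
    {"x": 0, "y": 0, "z": -0.7, "roll": 0},
    {"x": 0, "y": 0, "z": -0.7, "roll": 0},
    {"x": 0, "y": 0, "z": -0.7, "roll": 0},
    {"x": 0, "y": 0, "z": -0.7, "roll": 0},
    {"x": 0, "y": 0, "z": -0.4, "roll": 0},
    {"x": 0, "y": 0, "z": -0.1, "roll": 0},
    {"x": 0, "y": 0, "z": 0, "roll": 0},
  ],
)

```text
t: 32.15
tcp_pos: [436.5, 16.5, 90.2]
orientation: [-2.319, -2.118, 0.001]
wrist_force: [-0.6, -0.7, 1.2]
opening: 93.2
gripper_force: 0.0
```

Emit:
apply_moves(
  targets=[
    {"x": 0, "y": 0, "z": 0, "roll": 0},
    {"x": 0, "y": 0, "z": 0, "roll": 0},
    {"x": 0, "y": 0, "z": 0, "roll": 0},
    {"x": 0, "y": 0, "z": 0, "roll": 0},
    {"x": 0, "y": 0, "z": 0, "roll": 0},
    {"x": 0, "y": 0, "z": 0, "roll": 0},
    {"x": 0, "y": 0, "z": 0, "roll": 0},
  ],
  claw=255,
  squeeze=30,
)

```text
t: 32.85
tcp_pos: [436.8, 16.5, 91.1]
orientation: [2.32, 2.118, 0.0]
wrist_force: [-1.6, -0.7, 6.0]
opening: 67.3
gripper_force: 30.0
```

Emit:
apply_moves(
  targets=[
    {"x": 0, "y": 0, "z": 0.3, "roll": 0},
    {"x": 0, "y": 0, "z": 0.6, "roll": 0},
    {"x": 0, "y": 0, "z": 0.8, "roll": 0},
    {"x": 0, "y": 0, "z": 0.9, "roll": 0},
    {"x": 0, "y": 0, "z": 0.9, "roll": 0},
    {"x": 0, "y": 0, "z": 0.9, "roll": 0},
    {"x": 0, "y": 0, "z": 0.9, "roll": 0},
    {"x": 0, "y": 0, "z": 0.5, "roll": 0},
    {"x": 0, "y": 0, "z": 0, "roll": 0},
  ],
)

```text
t: 33.75
tcp_pos: [437.3, 16.6, 266.7]
orientation: [2.318, 2.117, 0.004]
wrist_force: [0.2, -0.4, -5.3]
opening: 67.8
gripper_force: 29.8
```

Emit:
apply_moves(
  targets=[
    {"x": 0.3, "y": 0.1, "z": 0, "roll": 0},
    {"x": 0.6, "y": 0.18, "z": 0, "roll": 0},
    {"x": 0.7, "y": 0.21, "z": 0, "roll": 0},
    {"x": 0.7, "y": 0.21, "z": 0, "roll": 0},
    {"x": 0.7, "y": 0.21, "z": 0, "roll": 0},
    {"x": 0.7, "y": 0.21, "z": 0, "roll": 0},
    {"x": 0.7, "y": 0.21, "z": 0, "roll": 0},
    {"x": 0.7, "y": 0.21, "z": 0, "roll": 0},
    {"x": 0.37, "y": 0.11, "z": 0, "roll": 0},
    {"x": 0.1, "y": 0.05, "z": 0, "roll": 0},
  ],
)

```text
t: 34.75
tcp_pos: [604.4, 68.0, 262.5]
orientation: [-2.318, -2.117, 0.003]
wrist_force: [-1.2, -0.1, -4.7]
opening: 67.4
gripper_force: 29.8
```

Emit:
apply_moves(
  targets=[
    {"x": 0, "y": 0, "z": 0, "roll": 0},
    {"x": 0, "y": 0, "z": -0.6, "roll": 0},
    {"x": 0, "y": 0, "z": -0.9, "roll": 0},
    {"x": 0, "y": 0, "z": -0.9, "roll": 0},
    {"x": 0, "y": 0, "z": -0.9, "roll": 0},
    {"x": 0, "y": 0, "z": -0.9, "roll": 0},
    {"x": 0, "y": 0, "z": -0.6, "roll": 0},
    {"x": 0, "y": 0, "z": -0.3, "roll": 0},
    {"x": 0, "y": 0, "z": 0, "roll": 0},
    {"x": 0, "y": 0, "z": 0, "roll": 0},
  ],
)

```text
t: 35.75
tcp_pos: [604.1, 67.5, 112.7]
orientation: [2.32, 2.118, 0.001]
wrist_force: [0.2, 0.5, -3.8]
opening: 67.8
gripper_force: 29.8
```

Emit:
apply_moves(
  targets=[
    {"x": 0, "y": 0, "z": -0.15, "roll": 0},
    {"x": 0, "y": 0, "z": -0.1, "roll": 0},
    {"x": 0, "y": 0, "z": -0.06, "roll": 0},
    {"x": 0, "y": 0, "z": -0.04, "roll": 0},
    {"x": 0, "y": 0, "z": -0.03, "roll": 0},
    {"x": 0, "y": 0, "z": -0.03, "roll": 0},
    {"x": 0, "y": 0, "z": 0, "roll": 0},
    {"x": 0, "y": 0, "z": 0, "roll": 0},
  ],
)

```text
t: 36.55
tcp_pos: [604.0, 67.5, 100.2]
orientation: [2.32, 2.118, 0.001]
wrist_force: [-4.4, -0.4, 5.2]
opening: 68.2
gripper_force: 30.0
```

Emit:
apply_moves(
  targets=[
    {"x": 0, "y": 0, "z": 0, "roll": 0},
    {"x": 0, "y": 0, "z": 0, "roll": 0},
    {"x": 0, "y": 0, "z": 0, "roll": 0},
    {"x": 0, "y": 0, "z": 0, "roll": 0},
    {"x": 0, "y": 0, "z": 0, "roll": 0},
  ],
  claw=0,
)

```text
t: 37.05
tcp_pos: [603.9, 67.6, 99.5]
orientation: [2.32, 2.118, 0.0]
wrist_force: [-0.5, -0.2, 0.1]
opening: 92.8
gripper_force: 0.0
```

Emit:
apply_moves(
  targets=[
    {"x": 0, "y": 0, "z": 0.3, "roll": 0},
    {"x": 0, "y": 0, "z": 0.7, "roll": 0},
    {"x": 0, "y": 0, "z": 0.9, "roll": 0},
    {"x": 0, "y": 0, "z": 0.9, "roll": 0},
    {"x": 0, "y": 0, "z": 0.9, "roll": 0},
    {"x": 0, "y": 0, "z": 0.9, "roll": 0},
    {"x": 0, "y": 0, "z": 0.9, "roll": 0},
    {"x": 0, "y": 0, "z": 0.3, "roll": 0},
    {"x": 0, "y": 0, "z": 0, "roll": 0},
  ],
)

```text
t: 37.95
tcp_pos: [604.2, 67.6, 274.7]
orientation: [2.319, 2.117, 0.003]
wrist_force: [-0.3, 0.3, -0.6]
opening: 93.0
gripper_force: 0.0
```

Emit:
apply_moves(
  targets=[
    {"x": -0.9, "y": 0.4, "z": 0, "roll": 0},
    {"x": -0.9, "y": 0.4, "z": 0, "roll": 0},
    {"x": -0.9, "y": 0.4, "z": 0, "roll": 0},
    {"x": -0.9, "y": 0.4, "z": 0, "roll": 0},
    {"x": -0.9, "y": 0.4, "z": 0, "roll": 0},
    {"x": -0.9, "y": 0.4, "z": 0, "roll": 0},
    {"x": -0.9, "y": 0.4, "z": 0, "roll": 0},
    {"x": 0, "y": 0, "z": 0, "roll": 0},
    {"x": 0, "y": 0, "z": 0, "roll": 0},
  ],
)

```text
t: 38.85
tcp_pos: [414.5, 151.6, 272.8]
orientation: [-2.319, -2.119, 0.001]
wrist_force: [0.9, 0.1, -0.5]
opening: 92.9
gripper_force: 0.0
```

```bash
for a in "604 67.5 40 176" "595 -26.5 40 152" "587 -121 40 134" "578 -215 25 95"; do python3 m.py $a | grep -v 58; done; python3 - <<'E'
from h import *
save("pics/end.png",grab_frame("top")[0])
E
```

```text
wrist 168 124 [590.6  86.3 168.1] [619.4  91.2 172.9] mid [605.   88.7]
wrist 61 1224 [566.4  39.3  61.7] [619.2 101.1 105.6] mid [592.8  70.2]
side 168 123 [577.1  46.2 168.1] [624.8  93.2 176.8] mid [600.9  69.7]
side 61 267 [564.6  54.6  61.8] [625.5 103.4 105.5] mid [595.  79.]
[414.48781428 151.57812272 272.76107691] [-2.31895215e+00 -2.11891252e+00  1.43990676e-03] 38.85
wrist 53 13 [613.2  -3.4  53.4] [618.7   1.4  68. ] mid [616.  -1.]
top 144 221 [575.7 -50.2 144.3] [616.4  -8.9 155.5] mid [596.  -29.5]
side 144 97 [571.  -44.7 144. ] [612.3  -5.1 152.6] mid [591.7 -24.9]
[415.33352509 151.22796049 273.01012497] [-2.32046974e+00 -2.11737661e+00  1.06214169e-03] 39.0
side 87 6 [ 576.7 -219.6   87.7] [ 579.1 -210.1   94.2] mid [ 577.9 -214.8]
[415.03533814 151.38850944 273.38445709] [-2.32037028e+00 -2.11775003e+00  3.28577451e-04] 39.3
```

View pics/end.png

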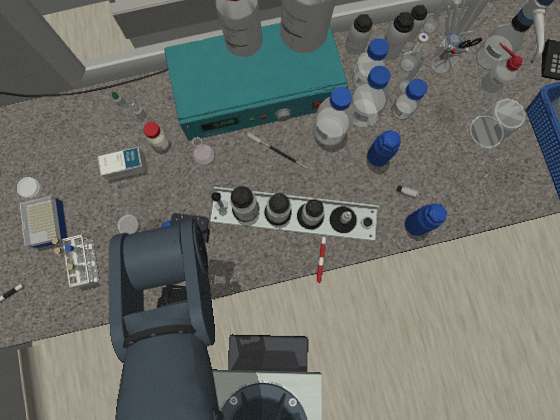

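All four bottles stand upright on their pads in the right order: A at (242,203), B at (278,209), C at (312,213) and D at (345,217). The gripper is clear, so I hand in.

```bash
python3 -c "
from bench import order
print(order.close_job())"
```

```text
the job is handed in; nothing more can be done
None
```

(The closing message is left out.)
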